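# Load a bearing race into a V-stop fixture and throw its over-centre clamp lever

### The arm

A 6-joint arm with a two-finger parallel gripper is mounted at the origin on a cart in front of the work surface, level with it; the furniture and walls round the work are solid. World frame = base frame: x ahead of the robot, y to its left, z up, the work surface at z = 0. Lengths are in m, angles in rad, forces in N, time in s.
With the tool pointing down it reaches from about 0.4 to 0.925 m from the base axis. Payload 3.4 kg.
Tool frame: the origin (TCP) lies midway between the tips of the shut fingers; the grasp point (between the pads) lies 19 mm behind it; y points along the fingers, x is the direction in which the jaws open and shut, and the axes are right-handed (so a half turn about y gives the same grasp; the last joint's range is limited). The gripper opens to 85 mm and grips with 20 to 120 N. Pads are 22 mm wide; open, the fingers measure 114 mm over their backs; the gripper's body (76 mm by 85 mm) begins 54 mm behind the grasp point. The pads swing forward as they close: fully open they stand 13 mm farther back than shut.
Start: joints at [1.181, 0.307, 1.506, -0, 1.328, -0.073], TCP at [0.179, 0.547, 0.231] pointing down, gripper open.
Joint ranges: [-3.12, 3.12], [-1.05, 2.28], [0.14, 2.33], [-1.42, 4.57], [0.1, 2.73], [-2.68, 2.68]. Speed limits (rad/s): [2.57, 2.57, 3.14, 3.14, 3.14, 3.14].

### API

Orientations are given as a rotation vector (axis times angle).
In Python, from station import ctrl gives the robot as it stands.
- The arm moves only by the tool servo_tool, never from a script. Its argument "targets" is one flat list of numbers, 5 for each row, row after row: the finger opening in cm, from 0 to 8.54, then the shift along the world's x, y, z in cm, then the turn about the world's z in degrees. In form: [claw, dx, dy, dz, roll, claw, dx, dy, dz, roll, ...]. A call has 1 to 20 rows; each row is the pose to reach, as a shift and turn from the pose measured when the call began; what a row does not reach only later rows make up. A row lasts 1/8 s, in which the tool goes at most 62.5 mm and 10.7 degrees, less where a joint would pass 70% of its speed; a pose out of reach is approached as far as the arm can. A call with a gripper value outside its range is refused whole. The fingers move at their own pace and stop on an object; "newtons" is the grip in N (left out, the last holds). Time passes only in rows, so rows that repeat a pose let the fingers close. It gives the time, the measured TCP pose, the force and the opening at its end, in the units of the state.
- ctrl.state(): the state, without advancing time (a new reading comes with each control period).
- ctrl.snapshot(name): name is "scene" or "top" or "wrist"; returns a dict with "image" (420x560x3 uint8, red, green, blue), "fx", "fy", "cx", "cy" (pixels), "R" (3x3) and "t" (3): a world point X has camera coordinates R X + t. Camera axes: x right, y down, z forward; pixel columns grow to the right and rows downward; lengths in m; the calibration is good to about 2 mm. A picture is of the moment at which its call begins. There is no depth.
- ctrl.hand_in(): hands the job in, once; it reports no verdict.
Trained networks look in a picture, given as the dict that the camera call returned (one of the last four; its "shot" number tells which), for a name from the list of things; names that differ only in an ending like _2 or _b are one class to them, and where a whole thing is asked for, a point or a joint stands for the part that bears it (a point fixed in the world has none). Each returns a list of dicts, best first, with "conf" (0 to 1); they miss things now and then, are a little off and sometimes report something else, mostly with a low value. They report only what shows in the picture. A call takes as long as a camera call. They do not tell look-alikes from the thing itself.
- ctrl.find_in(picture, query): "box" ([left, top, right, bottom] in pixels, round what is visible of it).
- ctrl.place_of(picture, query): "centre" ([column, row] in pixels: a listed point, or the origin of a listed thing).
The state is a dict: "time_s": time; "joints": joint angles; "joint_vel": joint speeds; "joint_efforts": joint torques, N m; "tcp_pos": TCP position; "ee_rot": TCP orientation; "ft_force": force on the tool from outside, world axes, zero at the start; "torque": the same for the moment, N m; "grip_width": opening from 0.0 (shut) to 1.0 (fully open).
Only numpy, scipy, OpenCV 4.12 (cv2) and the standard library are available. Lean on these libraries where they do the work, as an engineer would, in place of code of your own. Each camera call takes 0.05 s, during which the arm holds its last target.

### The job

Clamp the steel bearing race in the holding fixture. Lay it flat on the base plate in front of the V stop and push it along the plate until you feel it bear on both faces of the V (the stop may have been set anywhere along its slot), pressing with about 8 N and never more than 20 N; then swing the blue clamp lever over, away from the race and down, until it snaps past centre onto its stop and the foot holds the race tight against the V. Never load the lever with more than 30 N, and leave the loose round reference block where it lies.

Things in the scene. Friction and masses are not known exactly. Their poses are not given: they have to be found in the camera images.
- bearing_ring: loose plain steel bearing race (ring) lying flat on the mat, 52 mm outside, about 35 mm bore, 15 mm high, 0.14 kg. Origin: centre of its underside, z up its axis. Grip it across the outside.
- fixture: fixed holding fixture. x axis: from the loading end (-x, nearest the robot) over the plungers and V stop to the clamp; y left, z up. Origin on the underside of its aluminium base plate (x = -113 to +95 mm, y = +-56 mm, 12 mm thick). The clamp's steel bracket stands at x = 4 to 78 mm (32 mm wide, up to z = 62 mm) on a flange with screws (66 mm wide, up to z = 20 mm).
- v_stop: guide of the V stop, fixed on the plate top above the fixture's origin, axes as the fixture's. On it a slide is locked somewhere within 9 mm either side of its middle setting; the setting differs each time and is not in this reading. The slide carries a dark steel 90-degree V, open to fixture -x, 14 mm high, walls 10 mm thick, on a orange cushion of about 10 N/mm.
- nest (a point): point on the plate top, fixture x = -59 mm, y = 0, z = 12 mm, axes as the fixture's. The race's centre comes within 9 mm of it in x, at y = 0, when it bears on both V faces. At middle setting the V's front ends lie at fixture x = -52 mm, y = +-30 mm. To load: lay the race down with its centre 26 mm before this point, fingers left and right of it, let go, and push its front rim along fixture +x.
- clamp_lever (a joint): turn of the blue lever, rad. 0: open, upright. Grows as it swings to fixture +x and down about the fixture's y axis through lever_pivot; the grip then stands 1.58 - q rad above level, pointing to +x. 2 N move it until the foot meets the race at about 1.05; then 8 to 12 N at the grip are needed; dead centre is at 1.35, beyond which it goes by itself to its stop at 1.47.
- lever_pivot (a point): axis of the lever, fixed in the fixture at x = 62 mm, y = 0, z = 48 mm; axes as the fixture's.
- lever_grip (a point): point on the centre line of the lever's blue grip, 68 mm from the pivot axis. Grip: round sleeve of 19 mm diameter (21.6 mm at its end collars), 36 to 105 mm from the axis.
- clamp_foot: sprung rubber foot under the clamp arm, a bar 45 mm (fixture y) x 14 mm. Origin: centre of its underside. With the lever open the arm stands steeply up: arm and foot are then clear of the race, behind fixture x = -35 mm and up to about 125 mm above the mat. Locked, the foot presses the race down with about 25 to 33 N.
- block_hrc60: bystander: loose round hardness reference block, pale steel disc without a hole, 64 mm diameter, 12 mm high. Origin: centre of its underside.
There are look-alikes about, which are no part of the job. What is shaped like the bearing_ring but green is not meant.

How it is judged:
On the way, in this order (a step that is already met when the one before it is completed fails the run):
1. the race is home: flat on the plate, within 2.5 mm of the fixture's middle line, pressed on the V stop with more than 1.5 N, the lever still under 1.0 rad (z of bearing_ring in the frame of nest below 0.003 m and angle between bearing_ring's own z axis and vertical below 0.06 rad and y of bearing_ring in the frame of nest between -0.0025 and 0.0025 m and contact force between bearing_ring and v_stop above 1.5 N and value of joint clamp_lever below 1 rad), for 0.05 s.
2. the lever is past centre on its stop and the foot presses on the race (value of joint clamp_lever above 1.42 rad and contact force between clamp_foot and bearing_ring above 12 N), for 0.2 s.
At the end, for the whole second after the job is handed in: The race lies flat and still on the base plate, within 2.5 mm of the fixture's middle line and touching the V stop (over 0.1 N), the lever is past centre on its stop (over 1.42 rad) and the foot presses the race down with more than 12 N (all of step 2 and z of bearing_ring in the frame of nest below 0.003 m and angle between bearing_ring's own z axis and vertical below 0.06 rad and y of bearing_ring in the frame of nest between -0.0025 and 0.0025 m and contact force between bearing_ring and v_stop above 0.1 N and linear speed of bearing_ring below 0.01 m/s).
It fails at once if the race is pressed into the V stop with more than 20 N (contact force between bearing_ring and v_stop above 20 N).
It fails at once if the fingers or arm load the lever with more than 30 N (contact force between any of the fingers, the arm and clamp_lever above 30 N).
It fails at once if the reference block is shifted by more than 20 mm (distance of block_hrc60 from where it was at the start of the episode above 0.02 m).
It also fails if it takes over 72 s, if anything falls off the work surface, if the arm or the gripper's body presses on something with over 40 N, if the wrist force passes 120 N, or if a joint passes its speed limit or range.

## Working session

There is one attempt and no reset: what is moved stays moved. The work goes in short steps, Python scripts to look and compute and a tool call to move; the robot and the scene stay as the last step left them, time stands still between calls to the robot, and variables do not carry over. Pictures are saved under pics/ and viewed, and the job is handed in when it is done.

Besides the shell and the picture viewer there is one more tool, called after "Request:" by a JSON object that holds its "fn" and its "kwargs". servo_tool: Moves the arm, as the interface text tells. Its arguments: {"type":"object","properties":{"targets":{"type":"array"},"newtons":{"type":"number"}},"required":["targets"]}

```bash
ls; mkdir -p pics; cat > h.py <<'E'
import numpy as np, cv2, pickle
from station import ctrl
def snap(n,name):
    s=ctrl.snapshot(n); cv2.imwrite(f'pics/{name}.png',s['image'][:,:,::-1]); pickle.dump(s,open(f'pics/{name}.pkl','wb')); return s
def ray(s,px,z):
    R=np.array(s['R']);t=np.array(s['t']);c=-R.T@t
    d=R.T@np.array([(px[0]-s['cx'])/s['fx'],(px[1]-s['cy'])/s['fy'],1.])
    return c+d*(z-c[2])/d[2]
def proj(s,X):
    R=np.array(s['R']);t=np.array(s['t']);p=R@np.array(X)+t
    return np.array([s['fx']*p[0]/p[2]+s['cx'],s['fy']*p[1]/p[2]+s['cy']])
E
python3 - <<'E'
from h import *
print(ctrl.state())
for n in ['scene','top']:
    s=snap(n,n+'0'); print(n,s['shot'],-np.array(s['R']).T@s['t'],s['fx'])
    for q in ['bearing_ring','fixture','v_stop','nest','lever_pivot','lever_grip','clamp_foot','block_hrc60']:
        print(q,[(np.round(d['centre']),round(d['conf'],2)) for d in ctrl.place_of(s,q)][:4], [(np.round(d['box']),round(d['conf'],2)) for d in ctrl.find_in(s,q)][:4])
print(ctrl.state()['time_s'])
E
```

```text
pics
{'time_s': 0.0, 'joints': array([ 1.18148611e+00,  3.07554677e-01,  1.50768177e+00,  8.79591959e-06,
        1.32843321e+00, -7.35154415e-02]), 'joint_vel': array([-0.00066564, -0.00041528,  0.00030722,  0.00029446, -0.00040291,
       -0.00033673]), 'joint_efforts': array([ 1.07947760e-04, -4.57575703e+01, -2.51907563e+01,  1.85371464e-04,
        1.35685725e-02,  3.32865545e-05]), 'tcp_pos': array([0.17833516, 0.54589255, 0.2303884 ]), 'ee_rot': array([-1.34332027, -0.97217867,  0.97511533]), 'ft_force': array([0.16472993, 0.90021548, 0.00823134]), 'torque': array([0.00053913, 0.00761721, 0.04174848]), 'grip_width': 1.0022452625978235}
scene 1 [ 0.09997316 -0.2201737   0.67969485] 530.7634560237226
bearing_ring [(array([258., 256.]), 0.75)] [(array([242., 242., 274., 269.]), 0.94), (array([180., 236., 213., 268.]), 0.76)]
fixture [(array([358., 284.]), 0.87)] [(array([285., 193., 407., 347.]), 0.9)]
v_stop [(array([354., 278.]), 0.73)] [(array([321., 268., 368., 307.]), 0.81)]
nest [(array([333., 303.]), 0.58)] [(array([285., 196., 409., 348.]), 0.97), (array([321., 270., 368.
[... 566 characters left out ...]
[(array([210., 263., 235., 288.]), 0.61), (array([247., 233., 270., 252.]), 0.46)]
fixture [] [(array([299., 166., 352., 260.]), 0.7)]
v_stop [(array([322., 207.]), 0.47)] [(array([310., 204., 338., 228.]), 0.68), (array([322., 164., 337., 190.]), 0.31)]
nest [(array([323., 234.]), 0.78), (array([320., 209.]), 0.61)] []
lever_pivot [(array([321., 182.]), 0.83)] [(array([299., 164., 350., 258.]), 0.93)]
lever_grip [(array([331., 175.]), 0.65)] [(array([322., 171., 338., 189.]), 0.77), (array([296., 167., 351., 258.]), 0.31)]
clamp_foot [(array([329., 216.]), 0.53)] [(array([319., 210., 339., 214.]), 0.45)]
block_hrc60 [(array([240., 154.]), 0.83)] [(array([225., 139., 252., 166.]), 0.63)]
1.7
```

View pics.

```bash
python3 - <<'E'
import cv2
a=cv2.imread('pics/scene0.png');b=cv2.imread('pics/top0.png')
cv2.imwrite('pics/sc.png',cv2.resize(a[160:370,160:430],None,fx=2.8,fy=2.8,interpolation=cv2.INTER_CUBIC))
cv2.imwrite('pics/tc.png',cv2.resize(b[120:310,180:380],None,fx=3,fy=3,interpolation=cv2.INTER_CUBIC))
E
```

```text
(no output)
```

View pics/scene0.png

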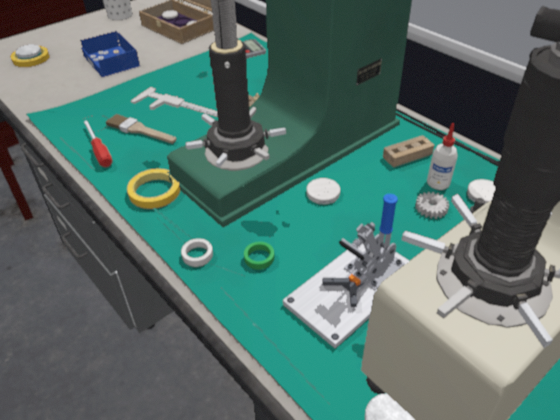

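View pics/sc.png

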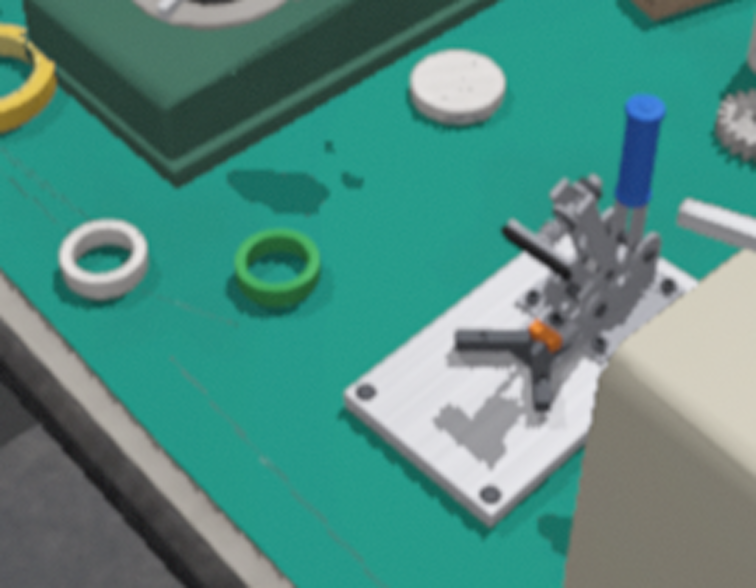

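View pics/tc.png

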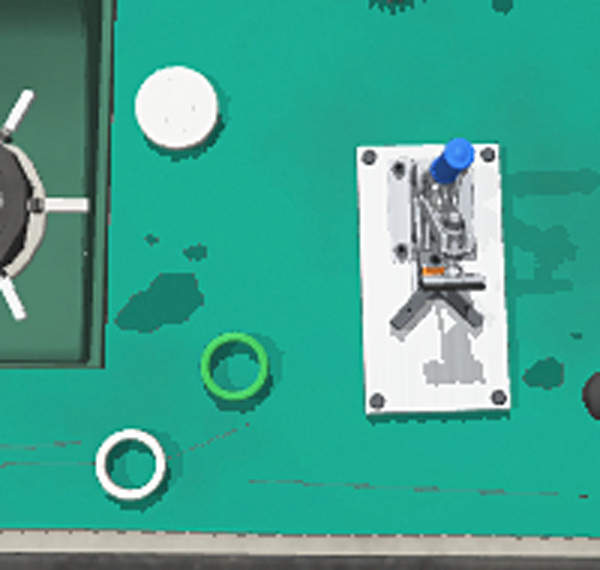

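View pics/top0.png

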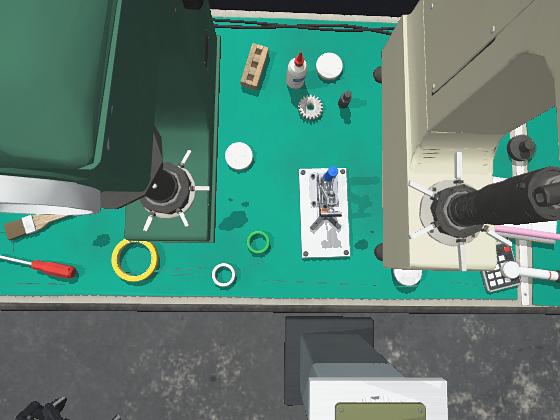

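```bash
python3 - <<'E'
import pickle,numpy as np,cv2
from h import *
s=pickle.load(open('pics/top0.pkl','rb'))
im=s['image'].astype(int)
# top-level corners of plate (z=.012): crop px /3 + offset
def c(x,y): return (180+x/3,120+y/3)
for p in [(357,147),(498,145),(509,410),(366,414)]:
    print('corner',ray(s,c(*p),.012))
for p in [(369,157),(488,155),(376,401),(498,398)]: print('screw',ray(s,c(*p),.012))
for n,p,z in [('ring',(131,465),.015),('green',(235,366),.015),('block',(176,107),.012)]: print(n,ray(s,c(*p),z))
# segmentation of ring
hsv=cv2.cvtColor(s['image'],cv2.COLOR_RGB2HSV)
m=((hsv[:,:,1]<40)&(hsv[:,:,2]>180)).astype(np.uint8)
n,l,st,ce=cv2.connectedComponentsWithStats(m)
for i in range(1,n):
    if st[i,4]>80: print(st[i],ce[i],ray(s,ce[i],.013))
E
```

```text
corner [0.63476239 0.18963312 0.012     ]
corner [0.63896669 0.07836441 0.012     ]
corner [0.43176281 0.06981596 0.012     ]
corner [0.42725143 0.18048429 0.012     ]
screw [0.62705069 0.18013366 0.012     ]
screw [0.63080622 0.0862921  0.012     ]
screw [0.43727397 0.17287706 0.012     ]
screw [0.44085786 0.07837429 0.012     ]
ring [0.38674647 0.35836677 0.015     ]
green [0.46242871 0.28148135 0.015     ]
block [0.66305791 0.33144475 0.012     ]
[ 210    9  191   14 1125] [301.92711111  15.81155556] [1.01244821 0.1866253  0.013     ]
[ 403   15  103  253 6289] [435.46780092 186.78438543] [ 0.59937584 -0.13557601  0.013     ]
[316  53  26  25 517] [328.88588008  64.93230174] [0.89071035 0.12017083 0.013     ]
[288  58  10  14  83] [291.98795181  65.79518072] [0.88533753 0.20928562 0.013     ]
[299  95  24  24 237] [312.57805907 107.40084388] [0.78414775 0.1588659  0.013     ]
[510 123  17  16 137] [518.54744526 130.82481752] [ 0.74113286 -0.34413691  0.013     ]
[225 142  27  27 569] [238.29525483 155.26889279] [0.66375207 0.33226251 0.013     ]
[512 165  16  11 125] [518.8   169.
[... 484 characters left out ...]
21  57  12 359] [536.5097493  226.13649025] [ 0.50994724 -0.3787319   0.013     ]
[482 224  73  22 303] [510.93729373 235.48514851] [ 0.48672749 -0.31528121  0.013     ]
[ 460  231   41   40 1184] [478.97466216 252.20523649] [ 0.44625121 -0.23653242  0.013     ]
[501 240  49  39 794] [523.04030227 264.39672544] [ 0.4191223 -0.3419565  0.013    ]
[212 263  23  23 180] [222.97777778 274.13888889] [0.38852826 0.36017185 0.013     ]
[394 269  28  17 358] [407.54469274 276.01396648] [ 0.38899606 -0.06525996  0.013     ]
[   0  276  542   31 3578] [278.7822806  300.09111235] [0.33160143 0.23252913 0.013     ]
[ 309  380  139   40 3857] [377.34716101 394.92999741] [0.12352879 0.00750337 0.013     ]
```

```bash
python3 - <<'E'
from h import *
from scipy.spatial.transform import Rotation as Rr
s=ctrl.state(); R=Rr.from_rotvec(s['ee_rot']).as_matrix(); print(R.round(3))
print('jaw yaw deg',np.degrees(np.arctan2(R[1,0],R[0,0])))
p=pickle.load(open('pics/scene0.pkl','rb'))
# check estimates in scene camera
import cv2
m=p['image'][:,:,::-1].copy()
o=np.array([.5422,.1299,0]);d=np.array([np.cos(.041),np.sin(.041),0]);n=np.array([-d[1],d[0],0])
for fx,fy,fz in [(-113,56,12),(-113,-56,12),(95,56,12),(-59,0,12),(-85,0,12),(-52,30,26),(-52,-30,26),(62,0,48)]:
    q=proj(p,o+d*fx/1e3+n*fy/1e3+[0,0,fz/1e3]);print((fx,fy,fz),q.round(1));cv2.circle(m,tuple(int(v) for v in q.round()),1,(0,0,255),-1)
for a in np.linspace(0,6.28,24):
    q=proj(p,[.3875+.026*np.cos(a),.359+.026*np.sin(a),.015]);cv2.circle(m,tuple(int(v) for v in q.round()),0,(0,0,255),-1)
cv2.imwrite('pics/sc2.png',cv2.resize(m[160:370,160:430],None,fx=2.8,fy=2.8,interpolation=cv2.INTER_CUBIC))
E
```

```text
[[ 0.311 -0.    -0.951]
 [ 0.951 -0.     0.311]
 [-0.    -1.     0.   ]]
jaw yaw deg 71.90673964021231
(-113, 56, 12) [281.5 299.2]
(-113, -56, 12) [334.3 343.6]
(95, 56, 12) [367.6 233.1]
(-59, 0, 12) [331.3 300.4]
(-85, 0, 12) [319.8 309.9]
(-52, 30, 26) [320.8 281.5]
(-52, -30, 26) [349.4 303.5]
(62, 0, 48) [382.9 245. ]
```

View pics/sc2.png

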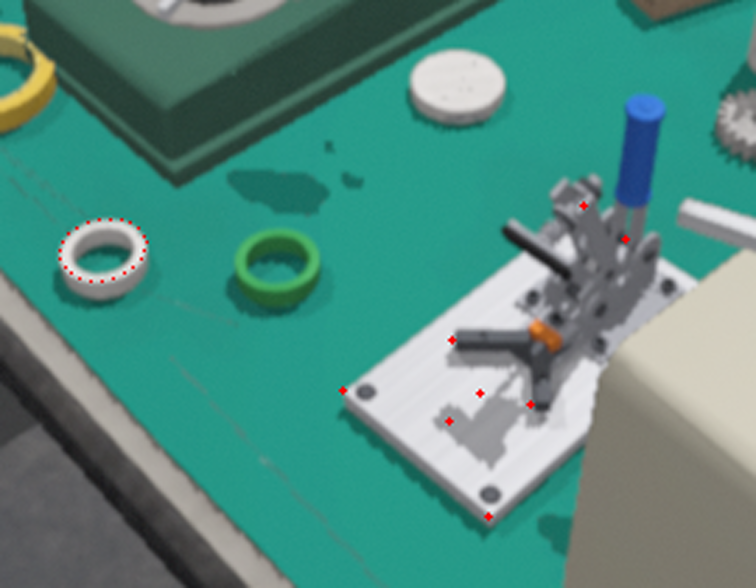

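Request:
{"fn": "servo_tool", "kwargs": {"targets": [8.5,5,-4.5,-2,10,8.5,10,-9,-5,20.4,8.5,15,-13.5,-8,20.4,8.5,19,-17,-10,20.4,8.5,20.9,-18.7,-11,20.4,8.5,20.9,-18.7,-11,20.4,8.5,20.9,-18.7,-11,20.4], "newtons": 40}}

```text
time_s: 2.58
tcp_pos: [0.3876, 0.3598, 0.1214]
ee_rot: [-1.19, -1.238, 1.238]
ft_force: [-0.1, 0.2, -0.5]
grip_width: 1.0
```

```bash
python3 - <<'E'
from h import *
s=snap('wrist','w1'); st=ctrl.state(); print(st['tcp_pos'],st['ee_rot'],st['ft_force'],st['time_s'])
for q in ['bearing_ring']:
    for d in ctrl.place_of(s,q): print(d['conf'],d['centre'],ray(s,d['centre'],0))
    for d in ctrl.find_in(s,q): print(d)
E
```

```text
[0.38730708 0.36035384 0.12174439] [-1.18927037 -1.23947779  1.23820444] [0.4293203  0.51424036 0.60992511] 2.625
0.68 [186.2, 285.4] [0.46214931 0.28323249 0.        ]
{'box': [250.2, 167.3, 318.8, 241.7], 'conf': 0.97}
{'box': [147.0, 256.7, 218.3, 322.1], 'conf': 0.63}
```

View pics/w1.png

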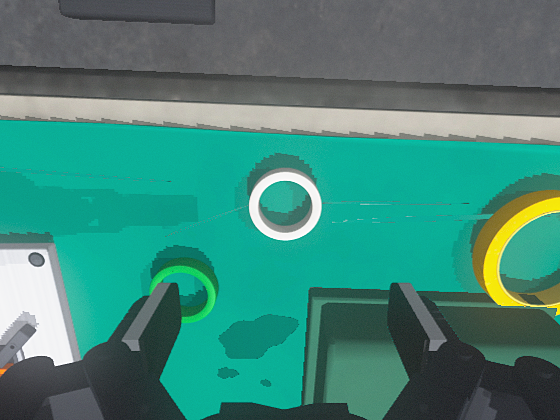

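```bash
python3 - <<'E'
from h import *
s=pickle.load(open('pics/w1.pkl','rb'))
for c in [(250,205),(321,205),(285,169),(285,240)]: print(ray(s,c,.015 if c[1]<235 else .015))
m=(s['image'].min(2)>200).astype(np.uint8); n,l,st,ce=cv2.connectedComponentsWithStats(m)
i=[i for i in range(1,n) if abs(ce[i][0]-285)<15 and abs(ce[i][1]-204)<25 and st[i,4]>200]
for k in i:
    cs,_=cv2.findContours((l==k).astype(np.uint8),cv2.RETR_EXTERNAL,cv2.CHAIN_APPROX_NONE)
    c=max(cs,key=len); P=np.array([ray(s,q[0],.015)[:2] for q in c]).astype(np.float32); print(st[k],cv2.minEnclosingCircle(P))
E
```

```text
[0.38603706 0.33603464 0.015     ]
[0.3841222 0.3866232 0.015    ]
[0.35897995 0.35995075 0.015     ]
[0.41221982 0.36203158 0.015     ]
[ 249  172   72   68 1625] ((0.38647016882896423, 0.3608907461166382), 0.025835420936346054)
```

Request:
{"fn": "servo_tool", "kwargs": {"targets": [8.5,-0.1,0.05,-5,0,8.5,-0.1,0.05,-9.5,0,8.5,-0.1,0.05,-11.5,0,8.5,-0.1,0.05,-12.2,0,8.5,-0.1,0.05,-12.2,0,5,-0.1,0.05,-12.2,0,4,-0.1,0.05,-12.2,0,4,-0.1,0.05,-12.2,0,4,-0.1,0.05,-12.2,0,4,-0.1,0.05,-12.2,0], "newtons": 40}}

```text
time_s: 3.98
tcp_pos: [0.3866, 0.3617, 0.0015]
ee_rot: [-1.189, -1.243, 1.237]
ft_force: [-0.9, -0.4, 7.1]
grip_width: 0.584
```

Request:
{"fn": "servo_tool", "kwargs": {"targets": [4,0,0,1,0,4,0,0,4,0,4,0,0,8,0,4,0,0,10,0,4,0,0,10,0]}}

```text
time_s: 4.6
tcp_pos: [0.3879, 0.3627, 0.1038]
ee_rot: [-1.19, -1.247, 1.233]
ft_force: [0.1, 0.3, -1.5]
grip_width: 0.586
```

```bash
python3 - <<'E'
from h import *
s=snap('wrist','w2'); st=ctrl.state(); print(st['tcp_pos'],st['ee_rot'],st['ft_force'],st['time_s'],st['grip_width'])
E
```

```text
[0.38700893 0.36197619 0.10242471] [-1.18956584 -1.24493179  1.23490297] [-0.09330879 -0.63322551 -1.09212439] 4.65 0.5885923193395723
```

View pics/w2.png

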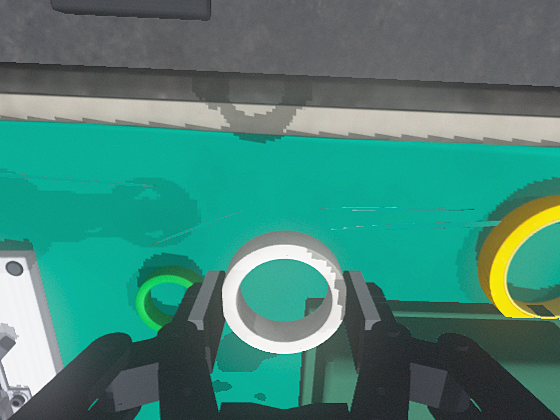

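Request:
{"fn": "servo_tool", "kwargs": {"targets": [4,1.5,-6,0,0,4,3.2,-12,0,0,4,5,-18,0,0,4,6.2,-22,0,0,4,6.6,-23.6,0,0,4,6.6,-23.6,0,0,4,6.6,-23.6,0,0]}}

```text
time_s: 5.52
tcp_pos: [0.4524, 0.1269, 0.102]
ee_rot: [-1.188, -1.245, 1.235]
ft_force: [0.2, 0.1, -0.3]
grip_width: 0.587
```

```bash
python3 - <<'E'
from h import *
from scipy.spatial.transform import Rotation as Rr
s=snap('wrist','w3'); st=ctrl.state(); print(st['tcp_pos'],st['ft_force'],st['time_s'],st['grip_width'])
R=Rr.from_rotvec(st['ee_rot']).as_matrix();print('jaw yaw deg',np.degrees(np.arctan2(R[1,0],R[0,0])),R[:,1])
print(-np.array(s['R']).T@s['t'])
s=snap('top','t3')
E
```

```text
[0.45243601 0.12713709 0.10215111] [-0.13426783  0.0087369  -0.34691421] 5.575 0.5816187285629989
jaw yaw deg 92.46612792895027 [ 0.0034619   0.00431596 -0.99998469]
[0.3679058  0.12321464 0.24390366]
```

View pics/w3.png

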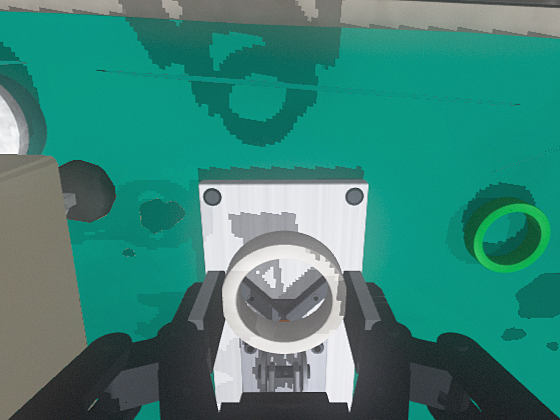

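View pics/t3.png

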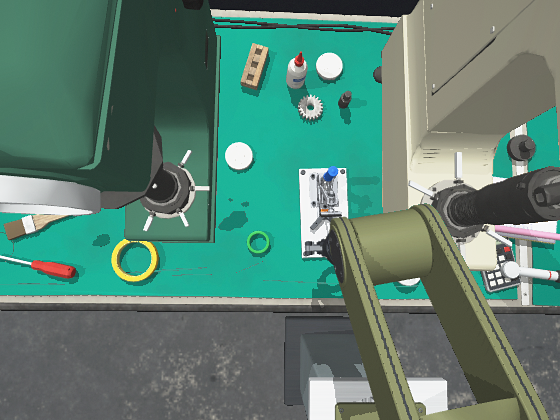

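```bash
python3 - <<'E'
from h import *
s=pickle.load(open('pics/w3.pkl','rb'))
for c in [(212,196.5),(354,196.5),(200,184),(367,183.5),(285,318)]: print(ray(s,c,.012))
print(ray(s,(283,290),.1165), ray(s,(283,301),.1165))
o=np.array([.5422,.1299,0]);d=np.array([np.cos(.041),np.sin(.041),0]);n=np.array([-d[1],d[0],0])
m=s['image'][:,:,::-1].copy()
for fx,fy,fz in [(-113,56,12),(-113,-56,12),(-59,0,12),(-85,0,12),(-52,30,26),(-52,-30,26)]:
    q=proj(s,o+d*fx/1e3+n*fy/1e3+[0,0,fz/1e3]);print((fx,fy,fz),q.round(1))
    cv2.circle(m,tuple(int(v) for v in q.round()),1,(0,0,255),-1)
cv2.imwrite('pics/w3c.png',cv2.resize(m[160:400,140:420],None,fx=2.8,fy=2.5))
E
```

```text
[0.44077591 0.07978257 0.012     ]
[0.43703783 0.17350727 0.012     ]
[0.43255134 0.07216511 0.012     ]
[0.42785269 0.18107652 0.012     ]
[0.53343092 0.13192267 0.012     ]
[0.44574973 0.12664899 0.1165    ] [0.45081449 0.12685401 0.1165    ]
(-113, 56, 12) [367.4 182.2]
(-113, -56, 12) [195.6 182.4]
(-59, 0, 12) [281.7 257.1]
(-85, 0, 12) [281.6 222.4]
(-52, 30, 26) [326.4 275.8]
(-52, -30, 26) [236.9 276. ]
```

View pics/w3c.png

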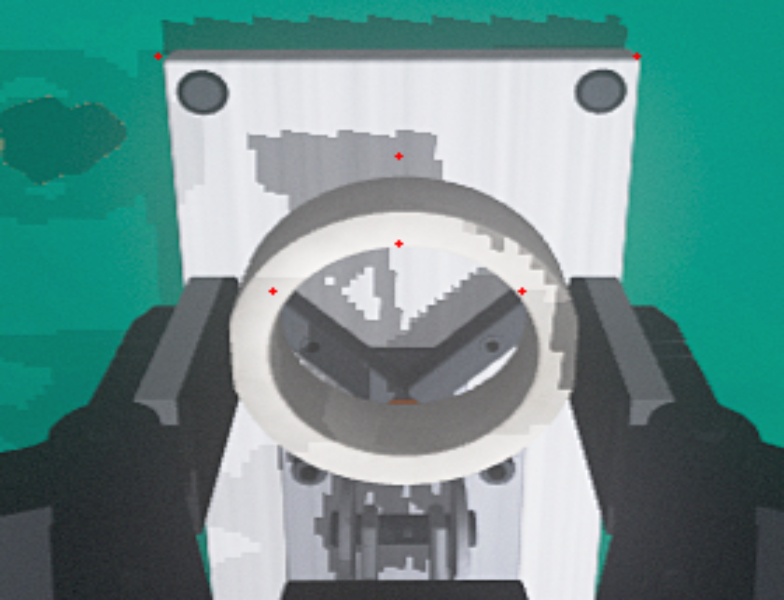

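Request:
{"fn": "servo_tool", "kwargs": {"targets": [4,0.5,0,-3,0,4,0.5,0,-6,0,4,0.5,0,-7.8,0,4,0.5,0,-8.5,0,4,0.5,0,-8.7,0,4,0.5,0,-8.8,0,4,0.5,0,-8.8,0]}}

```text
time_s: 6.5
tcp_pos: [0.458, 0.1274, 0.0148]
ee_rot: [-1.189, -1.247, 1.235]
ft_force: [-0.1, -0.3, -0.6]
grip_width: 0.588
```

```bash
python3 - <<'E'
from h import *
st=ctrl.state(); print(st['tcp_pos'],st['ft_force'],st['time_s'],st['grip_width'])
s=snap('scene','s4');cv2.imwrite('pics/s4c.png',cv2.resize(s['image'][170:370,240:440,::-1],None,fx=3,fy=3))
E
```

```text
[0.45800796 0.1273861  0.01483577] [-0.07619078 -0.25545209 -0.56937038] 6.5 0.5880468361800013
```

View pics/s4c.png

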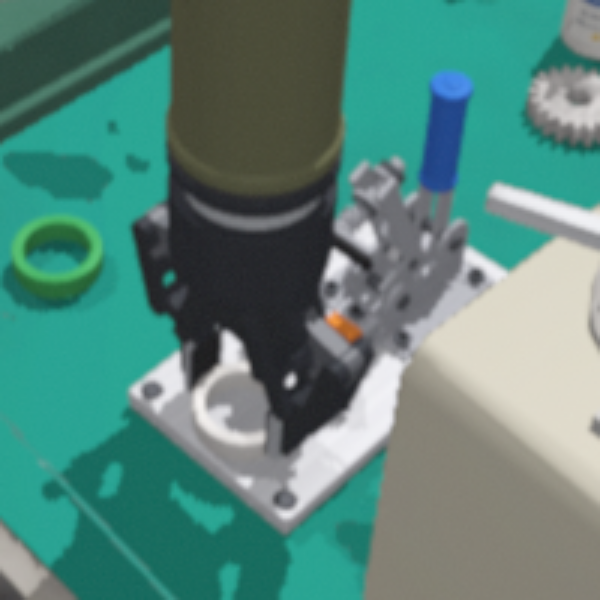

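Request:
{"fn": "servo_tool", "kwargs": {"targets": [4,0,0,-0.1,0,4,0,0,-0.15,0,4,0,0,-0.15,0]}}

```text
time_s: 6.92
tcp_pos: [0.4582, 0.1273, 0.0135]
ee_rot: [-1.189, -1.247, 1.235]
ft_force: [-0.5, -0.8, 1.5]
grip_width: 0.59
```

Touching lightly (1.5 N). Release, lift, and retreat.

Request:
{"fn": "servo_tool", "kwargs": {"targets": [5.6,0,0,0,0,7,0,0,0,0,7,0,0,0,0,7,0,0,1,0,7,0,0,4,0,7,-3,0,6,0,3,-6,0,6,0,0,-6.2,0,6,0,0,-6.2,0,6,0]}}

```text
time_s: 8.05
tcp_pos: [0.3975, 0.1275, 0.0741]
ee_rot: [-1.191, -1.249, 1.234]
ft_force: [0.4, 0.8, -0.0]
grip_width: 0.181
```

```bash
python3 - <<'E'
from h import *
st=ctrl.state(); print(st['tcp_pos'],st['ft_force'],st['time_s'],st['grip_width'])
s=snap('wrist','w5')
m=(s['image'].min(2)>200).astype(np.uint8)
s2=snap('scene','s5');cv2.imwrite('pics/s5c.png',cv2.resize(s2['image'][170:370,240:440,::-1],None,fx=3,fy=3))
E
```

```text
[0.39746124 0.12752524 0.07408776] [ 0.38700694  0.8457611  -0.00677641] 8.05 0.18123569020092753
```

View pics/w5.png

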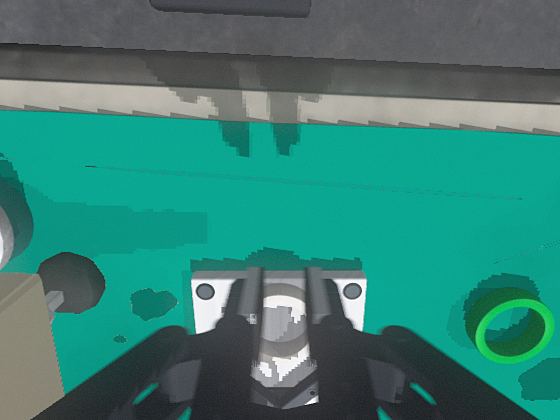

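View pics/s5c.png

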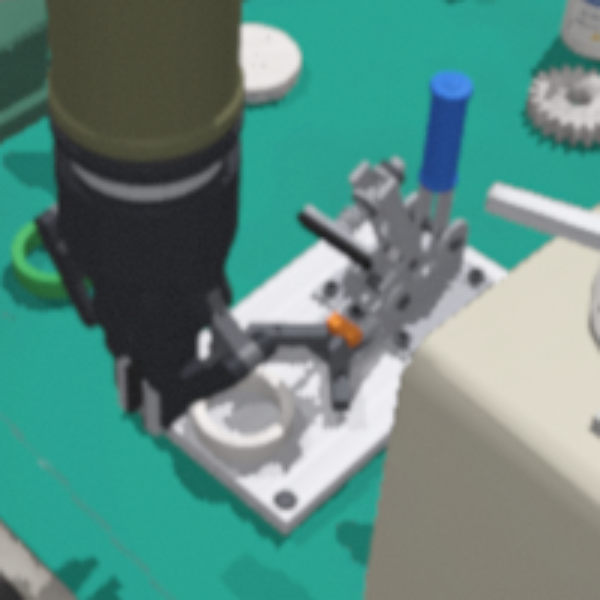

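Request:
{"fn": "servo_tool", "kwargs": {"targets": [0,0,0,-2,0,0,0,0,-4.5,0,0,0,0,-5.5,0,0,0,0,-5.8,0,0,0,0,-5.8,0,0,0,0,-5.8,0]}}

```text
time_s: 8.9
tcp_pos: [0.3987, 0.1277, 0.0163]
ee_rot: [-1.191, -1.25, 1.233]
ft_force: [0.7, 0.3, -0.2]
grip_width: 0.001
```

Request:
{"fn": "servo_tool", "kwargs": {"targets": [0,1,-0.05,0,0,0,1.7,-0.05,0,0,0,2.0,-0.05,0,0,0,2.3,-0.05,0,0,0,2.6,-0.05,0,0,0,2.9,-0.05,0,0,0,3.2,-0.05,0,0,0,3.5,-0.05,0,0,0,3.5,-0.05,0,0]}}

```text
time_s: 10.02
tcp_pos: [0.4345, 0.1272, 0.0164]
ee_rot: [-1.192, -1.251, 1.232]
ft_force: [-0.2, 0.7, 0.1]
grip_width: 0.001
```

Request:
{"fn": "servo_tool", "kwargs": {"targets": [0,0.1,0,0,0,0,0.2,0,0,0,0,0.3,0,0,0,0,0.4,0.02,0,0,0,0.5,0.02,0,0,0,0.6,0.02,0,0,0,0.6,0.02,0,0]}}

```text
time_s: 10.9
tcp_pos: [0.441, 0.1275, 0.0164]
ee_rot: [-1.193, -1.251, 1.232]
ft_force: [-1.3, -0.1, 0.6]
grip_width: -0.0
```

```bash
python3 - <<'E'
from h import *
st=ctrl.state(); print(st['tcp_pos'],st['ft_force'],st['time_s'],st['grip_width'])
s2=snap('scene','s6');cv2.imwrite('pics/s6c.png',cv2.resize(s2['image'][220:370,270:420,::-1],None,fx=4,fy=4))
E
```

```text
[0.4409974  0.12749127 0.01641505] [-1.31112657 -0.11010361  0.62867481] 10.9 -0.0002502160424323244
```

View pics/s6c.png

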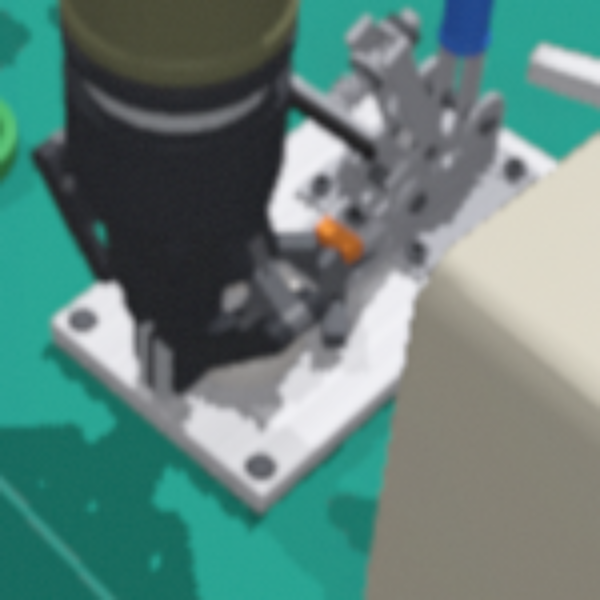

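Request:
{"fn": "servo_tool", "kwargs": {"targets": [0,0.06,0,0,0,0,0.12,0,0,0,0,0.18,0,0,0,0,0.24,0,0,0,0,0.24,0,0,0]}}

```text
time_s: 11.58
tcp_pos: [0.4436, 0.1275, 0.0164]
ee_rot: [-1.193, -1.252, 1.232]
ft_force: [-0.6, 0.4, -0.7]
grip_width: -0.0
```

Request:
{"fn": "servo_tool", "kwargs": {"targets": [0,0.06,0,0,0,0,0.12,0,0,0,0,0.18,0.01,0,0,0,0.24,0.01,0,0,0,0.24,0.01,0,0]}}

```text
time_s: 12.2
tcp_pos: [0.4462, 0.1276, 0.0165]
ee_rot: [-1.193, -1.252, 1.232]
ft_force: [-0.4, 0.4, -0.4]
grip_width: 0.003
```

Request:
{"fn": "servo_tool", "kwargs": {"targets": [0,0.06,0,0,0,0,0.12,0,0,0,0,0.18,0.01,0,0,0,0.24,0.01,0,0,0,0.24,0.01,0,0]}}

```text
time_s: 12.82
tcp_pos: [0.4486, 0.1277, 0.0164]
ee_rot: [-1.193, -1.252, 1.232]
ft_force: [-0.6, 0.2, 0.2]
grip_width: 0.001
```

Request:
{"fn": "servo_tool", "kwargs": {"targets": [0,0.06,0,0,0,0,0.12,0,0,0,0,0.18,0.01,0,0,0,0.18,0.01,0,0]}}

```text
time_s: 13.32
tcp_pos: [0.4488, 0.1277, 0.0163]
ee_rot: [-1.191, -1.25, 1.233]
ft_force: [-4.4, -0.1, 5.1]
grip_width: 0.002
```

Request:
{"fn": "servo_tool", "kwargs": {"targets": [0,0.2,0,0,0,0,0.23,0,0,0,0,0.23,0,0,0]}}

```text
time_s: 13.7
tcp_pos: [0.4489, 0.1275, 0.0161]
ee_rot: [-1.189, -1.247, 1.235]
ft_force: [-6.6, 0.8, 4.6]
grip_width: 0.004
```

```bash
python3 - <<'E'
from h import *
st=ctrl.state(); print(st['tcp_pos'],st['ee_rot'],st['ft_force'],st['torque'],st['time_s'],st['grip_width'])
s2=snap('scene','s7');cv2.imwrite('pics/s7c.png',cv2.resize(s2['image'][220:370,270:420,::-1],None,fx=4,fy=4))
s2=snap('wrist','w7')
st=ctrl.state(); print(st['tcp_pos'],st['ee_rot'],st['ft_force'])
E
```

```text
[0.44889928 0.12754286 0.01611303] [-1.18857768 -1.2466098   1.23496847] [-6.5929018   0.80956401  4.60704701] [0.1165381  0.96889677 0.06863641] 13.7 0.004449853734632555
[0.44886899 0.12752132 0.01612559] [-1.18858482 -1.24659363  1.23500903] [-6.61075268  1.30654222  4.22541533]
```

View pics/s7c.png

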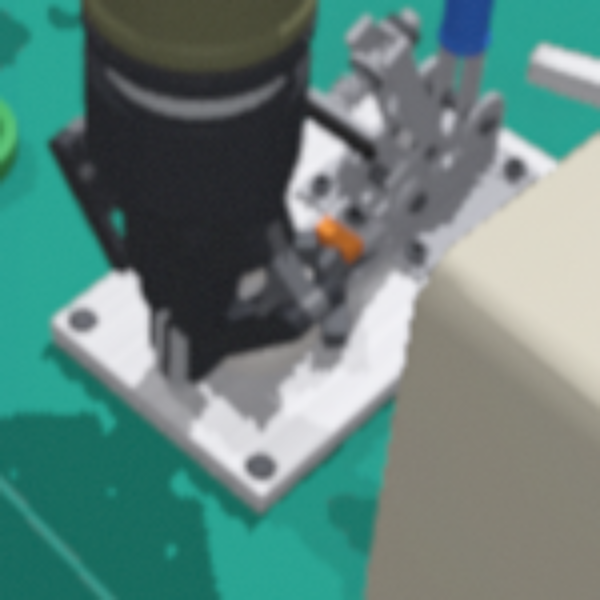

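View pics/w7.png

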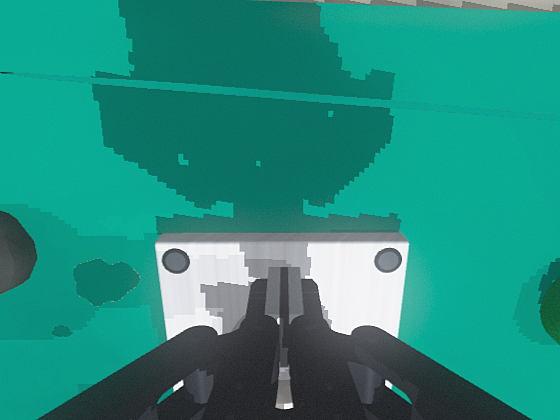

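Request:
{"fn": "servo_tool", "kwargs": {"targets": [0,0.28,0,0.03,0,0,0.32,0,0.03,0,0,0.32,0,0.03,0]}}

```text
time_s: 14.18
tcp_pos: [0.4491, 0.1275, 0.0161]
ee_rot: [-1.185, -1.242, 1.237]
ft_force: [-6.5, 1.9, 5.1]
grip_width: -0.002
```

```bash
python3 - <<'E'
from h import *
st=ctrl.state(); print(st['tcp_pos'],st['ee_rot'],st['ft_force'],st['torque'],st['time_s'],st['grip_width'])
s2=snap('top','t8');cv2.imwrite('pics/t8c.png',cv2.resize(s2['image'][150:280,260:400,::-1],None,fx=4,fy=4))
E
```

```text
[0.44906639 0.12745208 0.01612407] [-1.18496094 -1.24245013  1.23743263] [-6.48991128  1.86825322  5.0886796 ] [0.30201735 1.167814   0.02039226] 14.175 -0.0022019900719262224
```

View pics/t8c.png

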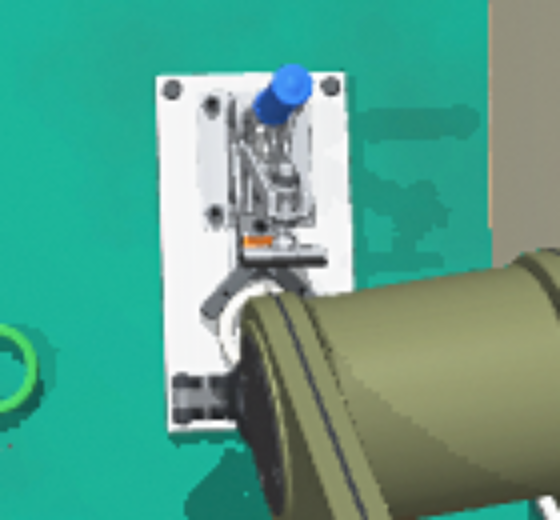

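```bash
python3 - <<'E'
from h import *
from scipy.spatial.transform import Rotation as Rr
for r in [(-1.189,-1.247,1.235),(-1.193,-1.252,1.232),(-1.191,-1.250,1.233),(-1.1886,-1.2466,1.235),(-1.18496,-1.24245,1.23743)]:
    R=Rr.from_rotvec(r).as_matrix(); print(np.degrees(np.arctan2(R[1,0],R[0,0])).round(2),(R[:,1]*1e3).round(1))
st=ctrl.state(); print(st['joints'],st['joint_efforts'])
for n in ['scene']:
    s=snap(n,'s9')
E
```

```text
92.47 [    5.2     4.7 -1000. ]
92.49 [  11.3    5.3 -999.9]
92.48 [   8.6    5.4 -999.9]
92.46 [    4.7     4.8 -1000. ]
92.45 [-5.0e-01  4.6e+00 -1.0e+03]
[ 0.18235971  0.4452659   1.9929342   0.00707192  0.70315927 -1.43662601] [-1.71639673e+00 -4.03073573e+01 -1.65583563e+01 -6.63776267e-01
 -2.45273128e+00  1.63244078e-02]
```

View pics/s9.png

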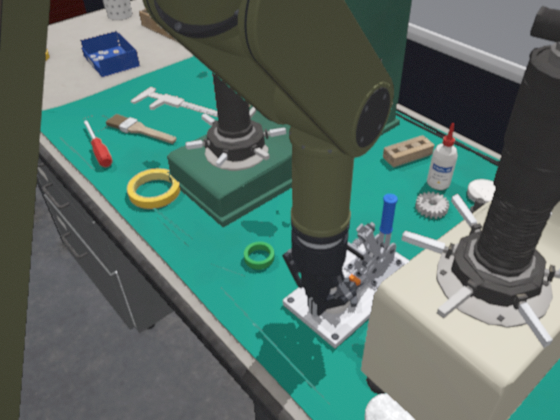

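View pics/t8.png

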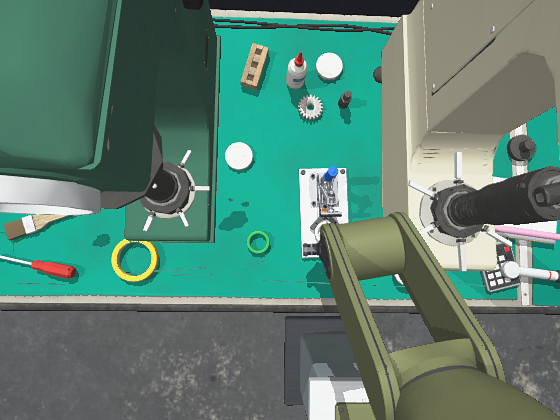

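Request:
{"fn": "servo_tool", "kwargs": {"targets": [0,0.3,0.05,0.03,0,0,0.3,0.1,0.03,0,0,0.3,0.1,0.03,0]}}

```text
time_s: 14.65
tcp_pos: [0.4491, 0.1277, 0.0161]
ee_rot: [-1.182, -1.238, 1.241]
ft_force: [-5.7, -1.4, 5.8]
grip_width: 0.003
```

```bash
python3 - <<'E'
from h import *
F=[]
for i in range(4):
    st=ctrl.state(); print(st['tcp_pos'].round(5),st['ft_force'].round(2),st['torque'].round(2),st['time_s']); snap('scene','tmp')
E
```

```text
[0.44908 0.12773 0.01611] [-5.72 -1.4   5.79] [-0.25  1.03 -0.01] 14.65
[0.44908 0.12772 0.01609] [-6.66 -1.31  4.81] [-0.24  1.04 -0.  ] 14.7
[0.4491  0.12772 0.01609] [-6.93 -1.14  5.21] [-0.28  1.08 -0.01] 14.75
[0.44909 0.12773 0.01609] [-7.83 -0.97  4.59] [-0.15  1.03 -0.07] 14.8
```

Request:
{"fn": "servo_tool", "kwargs": {"targets": [0,0.35,0.05,0.05,0,0,0.38,0.05,0.05,0,0,0.38,0.05,0.05,0]}}

```text
time_s: 15.22
tcp_pos: [0.4492, 0.1277, 0.0162]
ee_rot: [-1.178, -1.233, 1.245]
ft_force: [-7.3, -0.9, 5.0]
grip_width: -0.002
```

```bash
python3 - <<'E'
from h import *
F=[]
for i in range(4):
    st=ctrl.state(); print(st['tcp_pos'].round(5),st['ft_force'].round(2),st['torque'].round(2),st['time_s']); snap('top','t10')
s=pickle.load(open('pics/t10.pkl','rb'));cv2.imwrite('pics/t10c.png',cv2.resize(s['image'][195:270,290:365,::-1],None,fx=8,fy=8))
E
```

```text
[0.44918 0.12769 0.01616] [-7.32 -0.86  5.01] [0.01 1.23 0.05] 15.225
[0.44916 0.12769 0.01615] [-7.47 -0.57  4.54] [-0.01  1.25  0.01] 15.275
[0.44916 0.12769 0.01614] [-8.15 -0.75  4.57] [-0.    1.25 -0.02] 15.325
[0.44916 0.12767 0.01613] [-7.97 -0.41  5.4 ] [ 0.03  1.28 -0.01] 15.375
```

View pics/t10c.png

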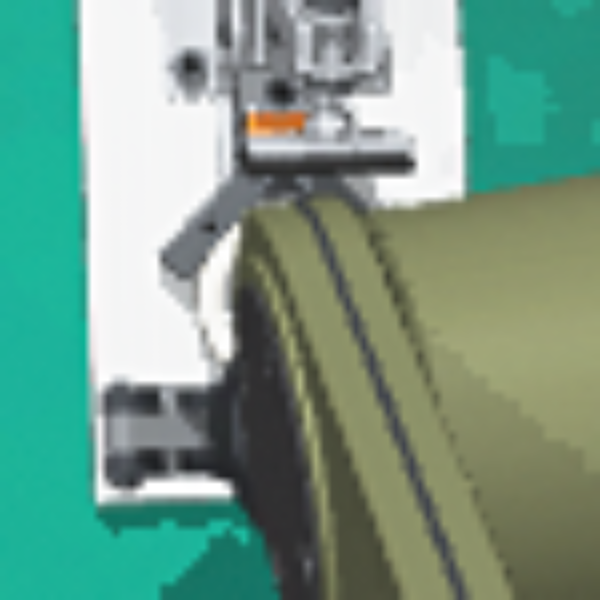

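Request:
{"fn": "servo_tool", "kwargs": {"targets": [0,0.2,0.02,0.05,0,0,0,0,0.05,0,0,-0.3,0,0.05,0,0,-1,0,0.05,0,0,-2,0,0.5,0,0,-2.5,0,4,0,0,-3,0,9,0,0,-3,0,14,0,0,-3,0,17,0,0,-3,0,17,0]}}

```text
time_s: 16.68
tcp_pos: [0.4207, 0.1281, 0.1889]
ee_rot: [-1.182, -1.239, 1.241]
ft_force: [-0.5, 0.4, -0.5]
grip_width: -0.006
```

```bash
python3 - <<'E'
from h import *
st=ctrl.state(); print(st['tcp_pos'].round(5),st['ft_force'].round(2),st['torque'].round(2),st['time_s'])
s=snap('wrist','w11')
s2=snap('scene','s11');cv2.imwrite('pics/s11c.png',cv2.resize(s2['image'][180:350,270:420,::-1],None,fx=3.5,fy=3.5))
E
```

```text
[0.42073 0.12808 0.18894] [-0.46  0.42 -0.52] [-0.02 -0.04  0.02] 16.675
```

View pics/s11c.png

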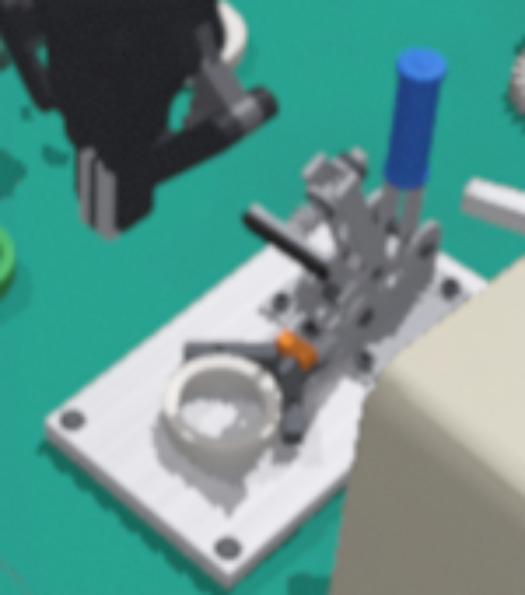

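View pics/w11.png

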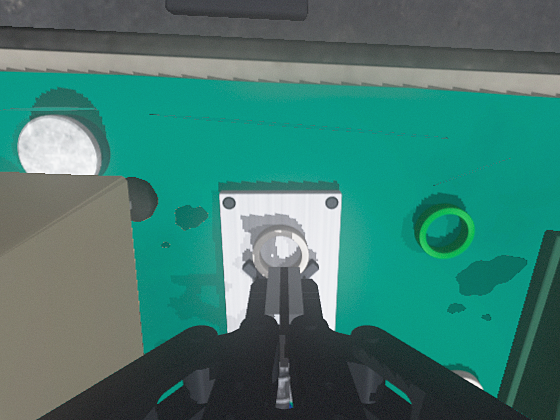

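```bash
python3 - <<'E'
from h import *
s=pickle.load(open('pics/s11.pkl','rb'))
o=np.array([.5422,.1299,0]);d=np.array([np.cos(.041),np.sin(.041),0]);n=np.array([-d[1],d[0],0])
for dy in (0,.001):
  for X in [(62,0,153),(62,0,84),(62,0,48)]:
    q=proj(s,o+[0,dy,0]+d*X[0]/1e3+[0,0,X[2]/1e3]); print(X,((q-[270,180])*3.5).round(1))
P=lambda f,z: (o+[0,.0007,0]+d*f/1e3+[0,0,z/1e3]).round(4)
for q in (0,.2,.4,.6,.8,1.0,1.1,1.2,1.3,1.4,1.47):
    R=85;C=(62+R*np.sin(q)-10*np.cos(q),48+R*np.cos(q)+10*np.sin(q)); print(q,np.round(C,1),'TCP',P(C[0]-11,C[1]))
E
```

```text
(62, 0, 153) [421.2  58. ]
(62, 0, 84) [403.6 172.6]
(62, 0, 48) [395.2 227.5]
(62, 0, 153) [419.4  56.8]
(62, 0, 84) [401.9 171.4]
(62, 0, 48) [393.6 226.3]
0 [ 52. 133.] TCP [0.5832 0.1323 0.133 ]
0.2 [ 69.1 133.3] TCP [0.6002 0.133  0.1333]
0.4 [ 85.9 130.2] TCP [0.617  0.1337 0.1302]
0.6 [101.7 123.8] TCP [0.6329 0.1343 0.1238]
0.8 [116.  114.4] TCP [0.6471 0.1349 0.1144]
1.0 [128.1 102.3] TCP [0.6592 0.1354 0.1023]
1.1 [133.2  95.5] TCP [0.6643 0.1356 0.0955]
1.2 [137.6  88.1] TCP [0.6687 0.1358 0.0881]
1.3 [141.2  80.4] TCP [0.6723 0.1359 0.0804]
1.4 [144.1  72.3] TCP [0.6752 0.1361 0.0723]
1.47 [145.6  66.5] TCP [0.6766 0.1361 0.0665]
```

Request:
{"fn": "servo_tool", "kwargs": {"targets": [0,4,0.1,0,0,0,9,0.2,0,0,0,13,0.3,0,0,0,15.2,0.4,-0.5,0,0,15.4,0.4,-2.5,0,0,15.4,0.4,-4.5,0,0,15.4,0.4,-5.1,0,0,15.4,0.4,-5.1,0]}}

```text
time_s: 17.77
tcp_pos: [0.5715, 0.1314, 0.1338]
ee_rot: [-1.176, -1.231, 1.246]
ft_force: [0.7, 0.3, 0.4]
grip_width: -0.001
```

```bash
python3 - <<'E'
from h import *
st=ctrl.state(); print(st['tcp_pos'].round(5),st['ft_force'].round(2),st['torque'].round(2),st['time_s'])
s2=snap('scene','s12');cv2.imwrite('pics/s12c.png',cv2.resize(s2['image'][150:350,270:420,::-1],None,fx=3,fy=3))
E
```

```text
[0.5715  0.13145 0.13375] [0.68 0.31 0.39] [-0.03 -0.03 -0.03] 17.775
```

View pics/s12c.png

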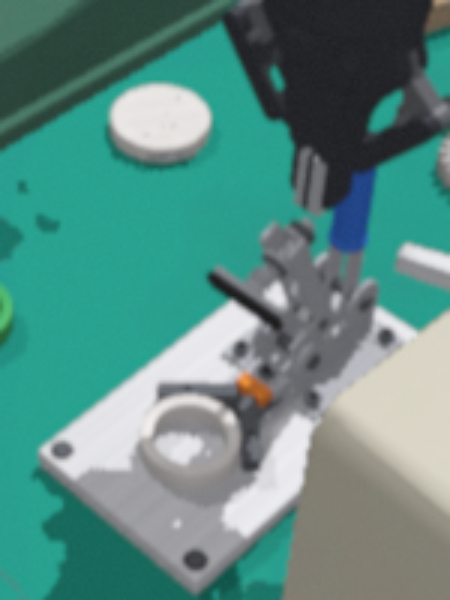

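Request:
{"fn": "servo_tool", "kwargs": {"targets": [0,1,0.1,0.1,0,0,2,0.1,0.1,0,0,2.9,0.15,0.1,0,0,3.8,0.2,0,0,0,4.55,0.25,-0.2,0,0,5.4,0.3,-0.5,0,0,6.15,0.3,-0.85,0,0,6.15,0.3,-0.85,0]}}

```text
time_s: 18.82
tcp_pos: [0.6342, 0.1344, 0.1255]
ee_rot: [-1.177, -1.232, 1.245]
ft_force: [0.0, 0.4, -0.2]
grip_width: -0.001
```

```bash
python3 - <<'E'
from h import *
st=ctrl.state(); print(st['tcp_pos'].round(5),st['ft_force'].round(2),st['torque'].round(2),st['time_s'])
s2=snap('scene','s13');cv2.imwrite('pics/s13c.png',cv2.resize(s2['image'][150:350,270:420,::-1],None,fx=3,fy=3))
E
```

```text
[0.6342  0.13445 0.1255 ] [ 0.02  0.42 -0.17] [ 0.01 -0.03 -0.02] 18.825
```

View pics/s13c.png

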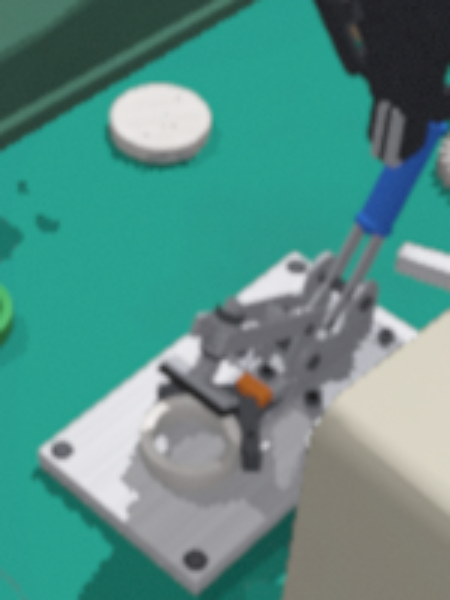

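Request:
{"fn": "servo_tool", "kwargs": {"targets": [0,0.6,0,-0.6,0,0,1.3,0.05,-1.1,0,0,1.9,0.05,-1.7,0,0,2.5,0.1,-2.3,0,0,2.75,0.1,-2.65,0,0,2.75,0.1,-2.65,0]}}

```text
time_s: 19.62
tcp_pos: [0.6611, 0.1354, 0.0985]
ee_rot: [-1.176, -1.231, 1.246]
ft_force: [0.6, -0.6, -0.5]
grip_width: -0.002
```

```bash
python3 - <<'E'
from h import *
st=ctrl.state(); print(st['tcp_pos'].round(5),st['ft_force'].round(2),st['torque'].round(2),st['time_s'])
s2=snap('scene','s14');cv2.imwrite('pics/s14c.png',cv2.resize(s2['image'][150:350,270:420,::-1],None,fx=3,fy=3))
E
```

```text
[0.66108 0.13543 0.09854] [ 0.6  -0.59 -0.46] [-0.02 -0.01  0.  ] 19.625
```

View pics/s14c.png

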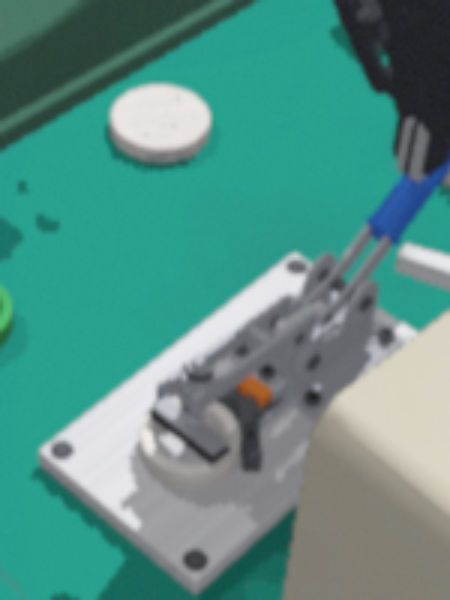

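Request:
{"fn": "servo_tool", "kwargs": {"targets": [0,0.3,0,-0.3,0,0,0.55,0.02,-0.7,0,0,0.75,0.03,-1.05,0,0,0.9,0.03,-1.4,0,0,0.9,0.03,-1.4,0]}}

```text
time_s: 20.3
tcp_pos: [0.6706, 0.1358, 0.0849]
ee_rot: [-1.177, -1.232, 1.245]
ft_force: [-0.8, 0.1, 3.1]
grip_width: -0.0
```

Request:
{"fn": "servo_tool", "kwargs": {"targets": [0,0.1,0,-0.3,0,0,0.2,0,-0.6,0,0,0.2,0,-0.6,0]}}

```text
time_s: 20.68
tcp_pos: [0.6734, 0.1359, 0.0786]
ee_rot: [-1.178, -1.233, 1.245]
ft_force: [0.4, 0.7, 2.3]
grip_width: 0.003
```

```bash
python3 - <<'E'
from h import *
st=ctrl.state(); print(st['tcp_pos'].round(5),st['ft_force'].round(2),st['torque'].round(2),st['time_s'])
s2=snap('scene','s15');cv2.imwrite('pics/s15c.png',cv2.resize(s2['image'][150:350,270:420,::-1],None,fx=3,fy=3))
E
```

```text
[0.67336 0.13593 0.07862] [0.4  0.72 2.28] [ 0.04 -0.15 -0.03] 20.675
```

View pics/s15c.png

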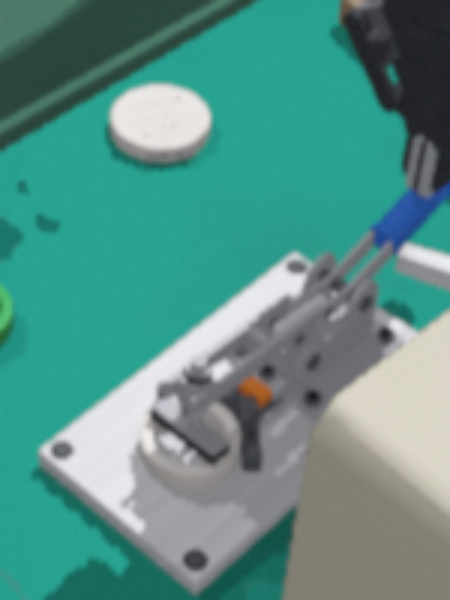

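Request:
{"fn": "servo_tool", "kwargs": {"targets": [0,0.1,0,-0.3,0,0,0.2,0,-0.6,0,0,0.25,0,-0.9,0,0,0.25,0,-0.9,0]}}

```text
time_s: 21.22
tcp_pos: [0.6749, 0.1357, 0.0687]
ee_rot: [-1.176, -1.231, 1.246]
ft_force: [-0.1, -0.1, -0.2]
grip_width: -0.002
```

Request:
{"fn": "servo_tool", "kwargs": {"targets": [0,0.05,0,-0.2,0,0,0.1,0,-0.4,0,0,0.1,0,-0.4,0]}}

```text
time_s: 21.6
tcp_pos: [0.6756, 0.1357, 0.0656]
ee_rot: [-1.176, -1.231, 1.246]
ft_force: [-1.5, 0.4, 4.6]
grip_width: 0.001
```

```bash
python3 - <<'E'
from h import *
st=ctrl.state(); print(st['tcp_pos'].round(5),st['ft_force'].round(2),st['torque'].round(2),st['time_s'])
s2=snap('scene','s16');cv2.imwrite('pics/s16c.png',cv2.resize(s2['image'][150:350,270:420,::-1],None,fx=3,fy=3))
s2=snap('top','t16');cv2.imwrite('pics/t16c.png',cv2.resize(s2['image'][140:280,270:390,::-1],None,fx=4,fy=4))
E
```

```text
[0.67562 0.13565 0.06563] [-1.5  0.4  4.6] [-0.05  0.33  0.02] 21.6
```

View pics/s16c.png

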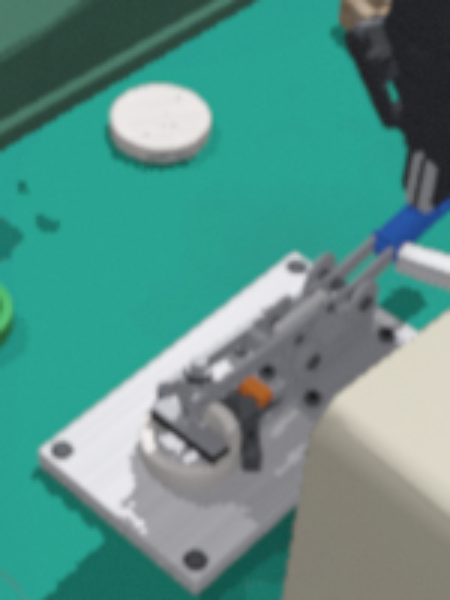

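View pics/t16c.png

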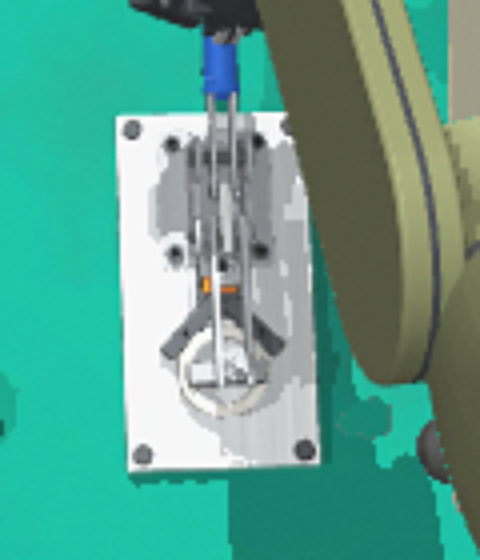

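Request:
{"fn": "servo_tool", "kwargs": {"targets": [0,0.05,0,-0.4,0,0,0.05,0,-0.5,0]}}

```text
time_s: 21.95
tcp_pos: [0.6757, 0.1357, 0.0649]
ee_rot: [-1.177, -1.232, 1.246]
ft_force: [-8.9, -1.3, 25.3]
grip_width: -0.002
```

Request:
{"fn": "servo_tool", "kwargs": {"targets": [0,0,0,0.3,0,0,0,0,1,0,0,0,0,4,0,0,0,0,9,0,0,0,0,14,0,0,-4,5,18,0,0,-8,10,18,0,0,-12,15,18,0,0,-12,17,18,0,0,-12,17,18,0]}}

```text
time_s: 23.2
tcp_pos: [0.5546, 0.3081, 0.2447]
ee_rot: [-1.174, -1.235, 1.248]
ft_force: [0.6, -0.4, -0.2]
grip_width: -0.004
```

```bash
python3 - <<'E'
from h import *
st=ctrl.state(); print(st['tcp_pos'].round(5),st['ft_force'].round(2),st['torque'].round(2),st['time_s'])
s2=snap('scene','s17');cv2.imwrite('pics/s17c.png',cv2.resize(s2['image'][190:350,270:430,::-1],None,fx=3.7,fy=3.7))
s2=snap('top','t17');cv2.imwrite('pics/t17c.png',cv2.resize(s2['image'][140:280,270:390,::-1],None,fx=4.2,fy=4.2))
E
```

```text
[0.55457 0.30812 0.24472] [ 0.59 -0.38 -0.16] [ 0.01  0.01 -0.04] 23.2
```

View pics/s17c.png

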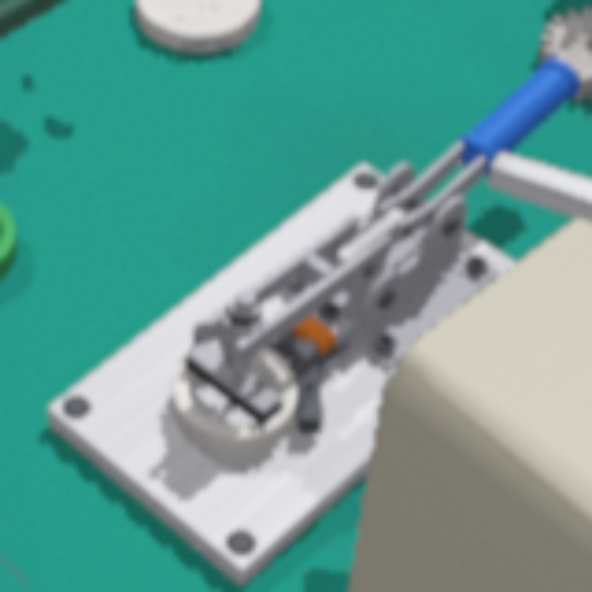

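View pics/t17c.png

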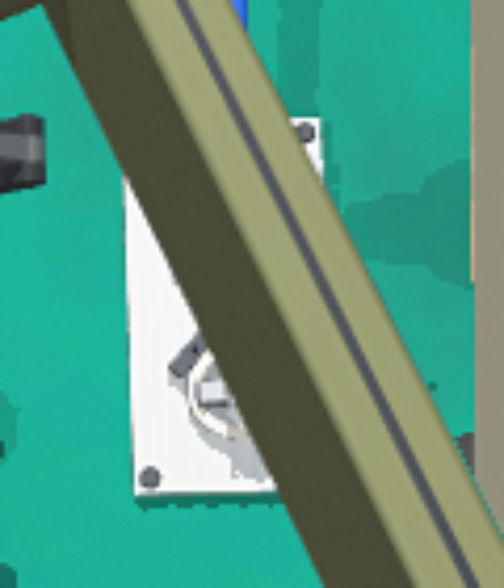

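```bash
python3 - <<'E'
from h import *
s=pickle.load(open('pics/s17.pkl','rb'))
o=np.array([.5422,.1306,0]);d=np.array([np.cos(.041),np.sin(.041),0]);n=np.array([-d[1],d[0],0])
m=cv2.resize(s['image'][190:350,270:430,::-1],None,fx=3.7,fy=3.7)
for q,c in ((1.35,(0,0,255)),(1.47,(0,255,255))):
    for r in (36,105):
        p=proj(s,o+d*(62+r*np.sin(q+ -0.01))/1e3+[0,0,(48+r*np.cos(q-.01))/1e3]); p=(p-[270,190])*3.7
        print(q,r,p); cv2.circle(m,tuple(int(v) for v in p),3,c,-1)
for cx,col in ((.4862,(255,0,255)),(.484,(255,0,0))):
  for a in np.linspace(0,6.28,40):
    p=(proj(s,[cx+.026*np.cos(a),.1283+.026*np.sin(a),.027])-[270,190])*3.7; cv2.circle(m,tuple(int(v) for v in p),1,col,-1)
cv2.imwrite('pics/s17d.png',m)
s=pickle.load(open('pics/t16.pkl','rb'))
m=cv2.resize(s['image'][200:260,295:355,::-1],None,fx=10,fy=10,interpolation=cv2.INTER_CUBIC)
cx=.4862
for a in np.linspace(0,6.28,60):
    p=(proj(s,[cx+.026*np.cos(a),.1283+.026*np.sin(a),.027])-[295,200])*10+5; cv2.circle(m,tuple(int(v) for v in p),2,(255,0,255),-1)
cv2.imwrite('pics/t16d.png',m)
E
```

```text
1.35 36 [468.24187754 149.98381967]
1.35 105 [563.35958599  53.02002295]
1.47 36 [468.09186056 155.89944186]
1.47 105 [561.95620466  70.71541319]
```

View pics/s17d.png

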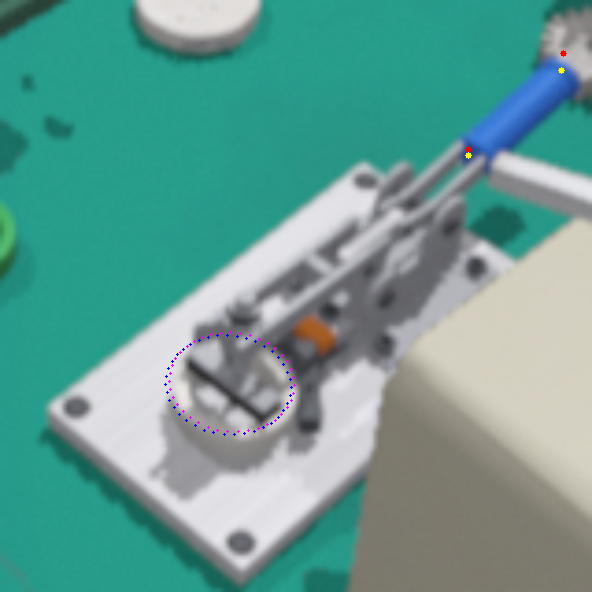

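View pics/t16d.png

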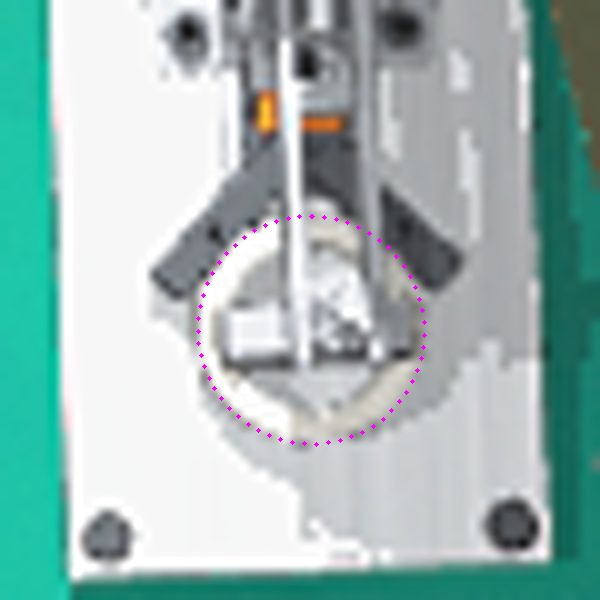

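Request:
{"fn": "servo_tool", "kwargs": {"targets": [0,-3,-5,0,0,0,-6,-10,0,0,0,-8.5,-15,0,0,0,-8.5,-18,0,0,0,-8.5,-18,-5,0,0,-8.5,-18,-10,0,0,-8.5,-18,-13,0,0,-8.5,-18,-13,0]}}

```text
time_s: 24.3
tcp_pos: [0.4691, 0.1238, 0.1123]
ee_rot: [-1.174, -1.225, 1.249]
ft_force: [0.2, 0.4, 0.7]
grip_width: -0.001
```

```bash
python3 - <<'E'
from h import *
st=ctrl.state(); print(st['tcp_pos'].round(5),st['ft_force'].round(2),st['time_s'])
s=snap('wrist','w18')
cv2.imwrite('pics/w18c.png',cv2.resize(s['image'][180:330,180:380,::-1],None,fx=4,fy=4,interpolation=cv2.INTER_CUBIC))
E
```

```text
[0.46906 0.1238  0.11232] [0.16 0.4  0.7 ] 24.3
```

View pics/w18c.png

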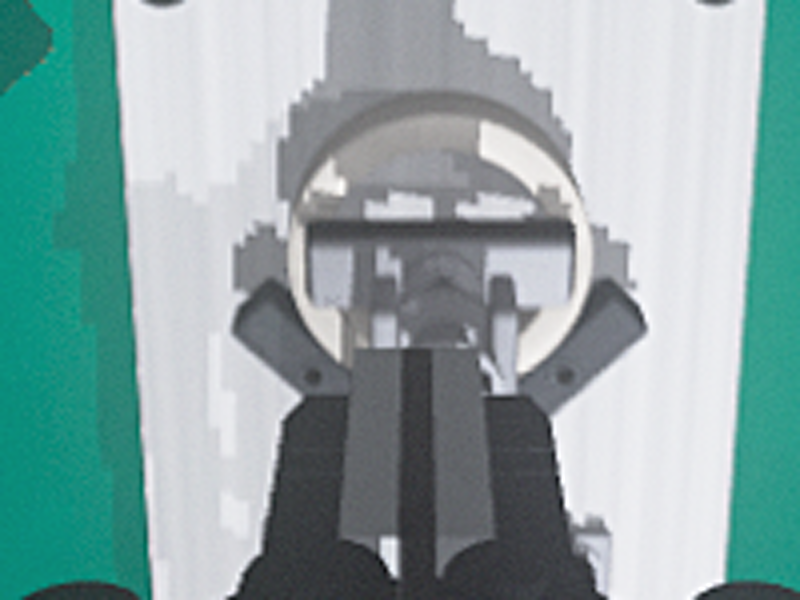

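```bash
python3 -c "
from station import ctrl
print(ctrl.hand_in()); print(ctrl.state()['time_s'])"
```

```text
the job is handed in; nothing more can be done
None
the job is handed in; nothing more can be done
```

The race is clamped in the fixture and the job is handed in at about 24 s of the 72 s limit; no verdict was reported.

**Loading:** I gripped the pale steel race (not the green ring), laid it flat on the plate in front of the V and pushed it home with the shut fingers. It came up against the V with its centre about 3 mm beyond the nest point. The first push bore mostly on one V face (sideways force 1.9 N). A 1 mm sideways shift of the finger target brought it onto both, ending at about 7.5–8 N.

**Clamping:** I swung the lever over near the end of its grip until it went past centre by itself and stood firm on its stop.

**Last checks:**
- **Race and V:** the close wrist picture shows the race touching both V faces with no visible gap and centred between the V ends. The foot bar lies across it.
- **Lever:** its position in the scene picture fits 1.47 rad.
- **Reference block:** it was not touched.

**What did not go as expected or could not be checked:**
- **Lever load:** a last extra press against the stop read about 27 N, more than I intended and close to the 30 N limit. That is the reading at the end of the move; any higher peak during it was not recorded.
- **Closing force:** I felt only 2–3 N while closing the lever, at the points where I read it, against the 8–12 N described.
- **Forces after release:** the foot force and the remaining V force could not be measured. I judged them only from the pictures and the lever position.

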